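# Wind down the blocking press and lock it with its pin

### The job

Wind the blocking press down with its crank (clockwise seen from above, one to two and a half turns) until the cross hole in the brass collar lines up with the holes in the two green lugs. Then take the red-handled locking pin from its wooden rest, slide it level through lugs and collar from either side until its handle is fully home against the lug, and let go. Leave the other things on the table where they are.

Things in the scene. Friction and masses are not known exactly. Their poses are not given: they have to be found in the camera images.
- press: Green press fixed to the table: base 250 x 180 x 20 mm, boards on it up to 42 mm, crosshead 250 mm (x) by 60 mm (y), top at 125 mm, on two columns at x = +-107 mm (nuts up to 134 mm). Origin under the base's centre, z up, x away from the robot (within 0.35 rad), y along the lug holes. A screw on its z axis carries a plate and, above the crosshead, a brass collar (diameter 34 mm) and crank.
- press_lock (a point): Fixed point on the screw axis midway between the two green lugs, 150 mm above the table; axes as the press. The lugs stand on the crosshead at y = 20 to 32 and -20 to -32 mm, 44 mm wide, tops at 170 mm, each with a 12 mm square hole right through along y, centred at x = 0 at this height.
- screw (a joint): Turn of screw, collar and crank (rad). 0 = the collar's 13 mm square cross hole is lined up with the lug holes in direction and height, crank arm (top 190 mm up) along the press's +x. Positive = anticlockwise from above, rising 15 mm a turn. Starts 1 to 2.5 turns up; can be overwound to -1.6 and turned back. Stays where left; 2 to 3 N at the handle turns it.
- crank_grip (a point): On the axis of the crank's upright dark wooden handle: 22 mm diameter, 56 mm high, spinning freely on its own axis (hold it from above without turning the wrist), 60 mm from the screw axis. The point is 32 mm above the handle's foot, 24 mm below its top; 224 mm above the table at screw 0, 15 mm higher per turn up.
- pin_grip (a point): Centre of the handle of the loose locking pin (90 g, 130 mm long); x along the pin to its tip. Handle: red square bar 50 x 20 x 20 mm, ending 25 mm either way of this point; from its flat front face a steel shank of 8 mm diameter runs 80 mm on in +x, its last 14 mm tapered to 3 mm. Starts level on its rest, 40 mm above the table.
- pin_mid (a point): Point on the pin's axis 32 mm ahead of the handle's front face (57 mm ahead of point pin_grip); it coincides with press_lock when the pin is fully home from either side.
- pin_rest: Fixed wooden rest: base 160 x 70 x 8 mm with a rail 14 mm wide under the pin, 30 mm high under the handle, and two cheeks 48 mm high beside the shank 50 mm ahead of the handle's face. Origin on the table below the handle's front face; x along the pin. Lift the pin at least 30 mm straight up to clear it.
- paper_roll: Fixed cardboard ring-shaped roll standing on end, diameter 90, height 55 mm; origin under its centre.
- tea_mug: White mug, diameter 76, height 85 mm; leave alone. Origin under its centre.
- bottle: Clear bottle with blue cap, diameter 64, height 170 mm; leave alone. Origin under its centre.
- glue_jar: Blue jar with white lid, diameter 56, height 60 mm; leave alone. Origin under its centre.
- case: Brown spectacle case 160 x 60 x 35 mm; leave alone. Origin under its centre.
- pin: The locking pin as a whole (see point pin_grip); origin under the handle's front face, 10 mm below the pin's axis, x along the pin towards its tip.
Not all that is in view belongs to the job. Of the things shaped like the pin, the red one is meant.

How it is judged:
On the way, in this order (a step that is already met when the one before it is completed fails the run):
1. the screw is wound down so that the collar's hole is lined up with the lug holes (within 0.25 rad of 0) (value of joint screw between -0.25 and 0.25 rad), for 0.2 s.
2. the pin is through both lugs and the collar, home against a lug (all of step 1 and distance between pin_mid and press_lock below 0.008 m and angle between the x axis of pin_grip and the y axis of press, either way round below 0.12 rad), for 0.2 s.
At the end, for the whole second after the job is handed in: the screw within 0.25 rad of lined up; the pin through lugs and collar, its point pin_mid within 8 mm of press_lock and its axis within 0.12 rad of the line of the holes, at rest and released (all of step 2 and linear speed of pin below 0.02 m/s); the robot touches nothing.
It fails at once if a bystander (mug, bottle, jar, case) is shifted by more than 30 mm (distance of any of tea_mug, bottle, glue_jar, case from where it was at the start of the episode above 0.03 m).
It also fails if it takes over 72 s, if anything falls off the work surface, if the arm or the gripper's body presses on something with over 40 N, if the wrist force passes 120 N, or if a joint passes its speed limit or range.

### The arm

A 7-joint arm with a two-finger parallel gripper is mounted at the origin on the work surface. World frame = base frame: x ahead of the robot, y to its left, z up, the work surface at z = 0. Lengths are in m, angles in rad, forces in N, time in s.
With the tool pointing down it reaches from about 0.4 to 0.875 m from the base axis. Payload 4.4 kg.
Tool frame: the origin (TCP) lies on the mounting face of the last link; the fingertips stand 173 mm ahead of it and the grasp point (between the pads) lies 155 mm ahead of it; z points along the fingers, y is the line along which they close (so a half turn about z gives the same grasp; the last joint's range is limited). The gripper opens to 85 mm and grips with 20 to 120 N. Pads are 22 mm wide; open, the fingers measure 114 mm over their backs; the gripper's body (76 mm by 85 mm) begins 54 mm behind the grasp point. The pads swing forward as they close: fully open they stand 13 mm farther back than shut.
Start: joints at [1.05, 0.628, 0.038, 1.517, -0.027, 0.996, -0.02], TCP at [0.286, -0.584, 0.405] pointing down, gripper open.
Joint ranges: [-3.06, 3.06], [-0.37, 2.12], [-1.25, 1.32], [0.18, 2.47], [-1.1, 4.24], [0.23, 1.98], [-2.94, 2.94]. Speed limits (rad/s): [2.57, 2.57, 3.14, 3.14, 3.14, 3.14, 3.14].

### API

Orientations are given as [roll, pitch, yaw] about the fixed x, y, z axes, in that order (R = Rz(yaw) Ry(pitch) Rx(roll)).
In Python, from plant import env, cams, hand_in gives the robot as it stands. The module is installed in compiled form; this text tells all that it offers.
- The arm moves only by the tool drive_tool, never from a script. Its argument "rows" is text: rows parted by semicolons, each of 7 numbers parted by spaces: the shift along the tool's x, y, z in units of 30 mm (1.0 is 30 mm), then the turn, a rotation vector about the tool's x, y, z in units of 5 degrees (1.0 is 5 degrees), then the opening, from -1 (shut) to 1 (fully open). In form: x y z ax ay az grip; .... A call has 1 to 12 rows; each row shifts and turns the commanded pose from where the row before left it, along the tool's axes as they then stand; what a row does not reach is not made up. A row lasts 1/12 s, in which the tool goes at most 41.7 mm and 7.16 degrees, less where a joint would pass 70% of its speed; a pose out of reach is approached as far as the arm can. A call is refused whole if a number of a shift passes 1 or a number of a turn 1, either way. A call with a gripper value outside its range is refused whole. The fingers move at their own pace and stop on an object; "grip_force" is the grip in N (left out, the last holds). Time passes only in rows, so rows that do not move let the fingers close. It gives the time, the measured TCP pose, the force, the opening and the grip force at its end, in the units of the state.
- env.get_obs(): the state, without advancing time (a new reading comes with each control period).
- cams.capture(name): name is "scene" or "top" or "wrist"; returns a dict with "img" (420x560x3 uint8, blue, green, red), "camera_matrix" (3x3 intrinsics, pixels), "pose" (4x4, takes a point from camera to world coordinates); the wrist camera has in their place "tool_from_camera" (4x4, takes a point from camera to tool coordinates, whose origin is the TCP and whose axes are the flange's). Camera axes: x right, y up, looking along -z (the intrinsics and any distortion apply to the point x, -y, -z); pixel columns grow to the right and rows downward; lengths in m; the calibration is good to about 2 mm. The wrist camera is an equidistant fisheye: a pixel r from the principal point sees the ray r / f radians off the axis. A picture is of the moment at which its call begins: read the wrist's pose just before it. There is no depth.
- hand_in(): hands the job in; it is judged then, once.
The state is a dict: "t": time; "q": joint angles; "qvel": joint speeds; "tau": joint torques, N m; "tcp_pos": TCP position; "orientation": TCP orientation; "wrist_force": force on the tool from outside, world axes, zero at the start; "ft_torque": the same for the moment, N m; "grip_width": opening from 0.0 (shut) to 1.0 (fully open); "grip_force": force on a finger pad.
Only numpy, scipy, OpenCV 4.12 (cv2) and the standard library are available. Lean on these libraries where they do the work, as an engineer would, in place of code of your own. Each camera call takes 0.05 s, during which the arm holds its last target. There are 200 camera calls.

## Working session

There is one attempt and no reset: what is moved stays moved. The work goes in short steps, Python scripts to look and compute and a tool call to move; the robot and the scene stay as the last step left them, time stands still between calls to the robot, and variables do not carry over. Pictures are saved under pics/ and viewed, at most 10 in all, crops included, and the job is handed in when it is done.

Besides the shell and the picture viewer there is one more tool, called after "Emit:" in YAML: its name, and indented under it one key for each argument. drive_tool: Moves the arm, as the interface text tells. Its arguments: {"type":"object","properties":{"rows":{"type":"string"},"grip_force":{"type":"number"}},"required":["rows"]}

```bash
mkdir -p pics; cat > h.py <<'E'
import numpy as np, cv2
from plant import env, cams, hand_in
from scipy.spatial.transform import Rotation as R
def cap(n):
    c=cams.capture(n); return c
def ray(c,u,v):
    K=np.array(c["camera_matrix"]);P=np.array(c["pose"])
    d=np.linalg.inv(K)@np.array([u,v,1.]); d=np.array([d[0],-d[1],-d[2]])
    return P[:3,3],P[:3,:3]@d
def onz(c,u,v,z):
    o,d=ray(c,u,v); return o+d*(z-o[2])/d[2]
def proj(c,p):
    K=np.array(c["camera_matrix"]);P=np.array(c["pose"])
    q=P[:3,:3].T@(np.array(p)-P[:3,3]); q=K@np.array([q[0],-q[1],-q[2]]); return q[:2]/q[2]
def tri(rs):
    A=0;b=0
    for o,d in rs:
        d=d/np.linalg.norm(d);M=np.eye(3)-np.outer(d,d);A=A+M;b=b+M@o
    return np.linalg.solve(A,b)
E
python3 - <<'E'
from h import *
import pickle
o=env.get_obs();print({k:np.round(v,3) for k,v in o.items()})
for n in("scene","top"):
    c=cap(n);pickle.dump(c,open(n+".pkl","wb"));cv2.imwrite(f"pics/{n}.png",cv2.resize(c["img"],(784,588),interpolation=cv2.INTER_CUBIC));print(n,np.round(c["camera_matrix"],1).tolist(),np.round(c["pose"],3).tolist(), c.keys())
E
```

```text
{'t': np.float64(0.0), 'q': array([ 1.05 ,  0.629,  0.038,  1.518, -0.027,  0.996, -0.02 ]), 'qvel': array([ 0.   ,  0.   ,  0.001,  0.001, -0.001,  0.001, -0.   ]), 'tau': array([ 1.0000e-03, -5.6340e+01,  1.2270e+00, -1.9344e+01,  1.1000e-02,
        1.0000e-02, -0.0000e+00]), 'tcp_pos': array([ 0.285, -0.584,  0.404]), 'orientation': array([-3.14 , -0.   ,  0.455]), 'wrist_force': array([-0.074, -1.053, -0.176]), 'ft_torque': array([ 0.006, -0.004,  0.023]), 'grip_force': np.float64(0.0), 'grip_width': np.float64(0.998)}
scene [[382.9, 0.0, 285.2], [0.0, 382.9, 208.7], [0.0, 0.0, 1.0]] [[0.737, -0.473, 0.483, 1.145], [0.676, 0.511, -0.531, -0.647], [0.004, 0.718, 0.696, 0.983], [0.0, 0.0, 0.0, 1.0]] dict_keys(['img', 'camera_matrix', 'pose'])
top [[493.6, 0.0, 277.1], [0.0, 493.6, 209.7], [0.0, 0.0, 1.0]] [[0.076, 0.977, -0.201, 0.281], [-0.997, 0.075, -0.01, -0.009], [0.005, 0.201, 0.98, 1.517], [0.0, 0.0, 0.0, 1.0]] dict_keys(['img', 'camera_matrix', 'pose'])
```

View pics/scene.png

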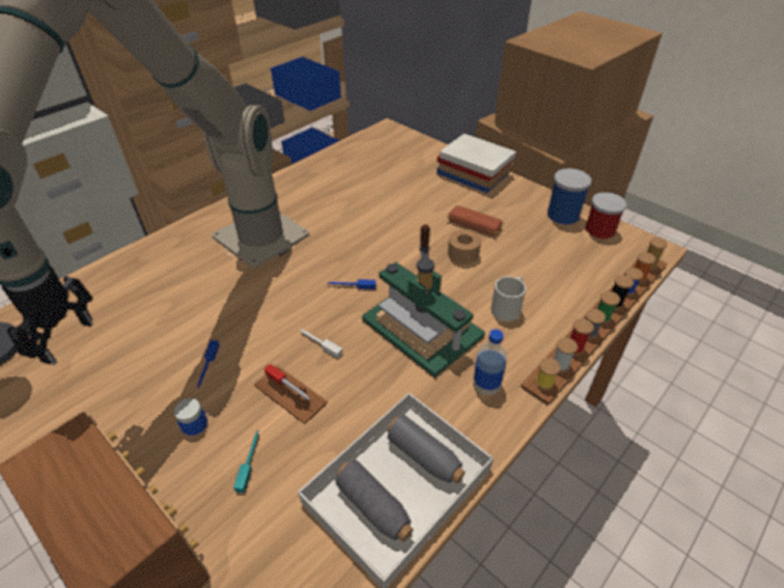

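View pics/top.png

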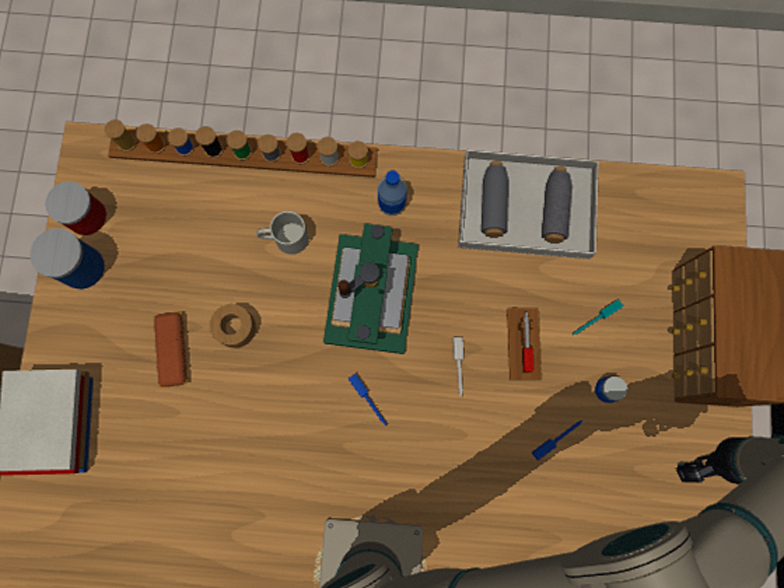

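The scene view shows the press at (425,310), the red pin on its rest at (290,385) and the crank handle at (425,240). The top view shows the press at (372,293), the crank handle at (345,288) and the red pin at (528,345), with its tip towards +x.

```bash
python3 - <<'E'
from h import *
import pickle
S=pickle.load(open("scene.pkl","rb"));T=pickle.load(open("top.pkl","rb"))
def crop(c,u,v,w,h): 
    return cv2.resize(c["img"][v:v+h,u:u+w],(400,300),interpolation=cv2.INTER_CUBIC)
a=np.hstack([crop(T,215,155,120,90),crop(T,335,210,80,60)]);b=np.hstack([crop(S,255,155,120,90),crop(S,170,250,80,60)])
cv2.imwrite("pics/crops.png",np.vstack([a,b]))
for c,n in((T,"T"),(S,"S")):
    hsv=cv2.cvtColor(c["img"],cv2.COLOR_BGR2HSV)
    m=(((hsv[...,0]<6)|(hsv[...,0]>174))&(hsv[...,1]>170)&(hsv[...,2]>90)).astype(np.uint8)
    k,l,s,ce=cv2.connectedComponentsWithStats(m)
    for i in range(1,k):
        if s[i,4]>25: print(n,s[i],ce[i],cv2.minAreaRect(np.argwhere(l==i)[:,::-1].astype(np.float32)),onz(c,*ce[i],.045))
    g=((hsv[...,0]>60)&(hsv[...,0]<90)&(hsv[...,1]>120)&(hsv[...,2]<140)).astype(np.uint8)
    k,l,s,ce=cv2.connectedComponentsWithStats(g)
    for i in range(1,k):
        if s[i,4]>400: print(n,"green",s[i],ce[i],cv2.minAreaRect(np.argwhere(l==i)[:,::-1].astype(np.float32)))
for u,v in((377,232),(363,332)): print("nut",onz(T,u/1.4,v/1.4,.134))
for z in (.25,.28): print("hand",onz(T,345/1.4,288/1.4,z))
print("tri",tri([ray(T,344/1.4,289/1.4),ray(S,425/1.4,229/1.4)]))
print("pin tip",onz(T,527/1.4,313/1.4,.04))
E
```

```text
T [374 249   7  17 112] [377.03571429 256.50892857] ((377.0, 257.0), (16.0, 6.0), 90.0) [ 0.46300272 -0.3027586   0.045     ]
T [  0 335  53   4 123] [ 27.3495935  337.05691057] ((26.029550552368164, 337.23883056640625), (2.557954788208008, 52.0783576965332), 87.70938873291016) [0.15319326 0.69582854 0.045     ]
T green [ 232  160   66   92 2398] [265.04628857 209.64136781] ((265.2314453125, 204.76419067382812), (57.359046936035156, 87.88887023925781), 7.594643592834473)
S [410 239  10  13  50] [414.54 243.96] ((413.25006103515625, 244.25003051757812), (7.589466571807861, 13.597794532775879), 18.434947967529297) [0.90971409 0.23277779 0.045     ]
S [189 261  15  12  97] [195.63917526 266.01030928] ((195.61538696289062, 266.076904296875), (14.422204971313477, 7.211102485656738), 33.690067291259766) [ 0.46265654 -0.30059596  0.045     ]
nut [0.69296119 0.03769049 0.134     ]
nut [0.48138381 0.0492925  0.134     ]
hand [0.54494083 0.08492622 0.25      ]
hand [0.53868737 0.08269471 0.28      ]
tri [0.54464405 0.08961591 0.25812355]
pin tip [ 0.56379966 -0.29837987  0.04      ]
```

View pics/crops.png

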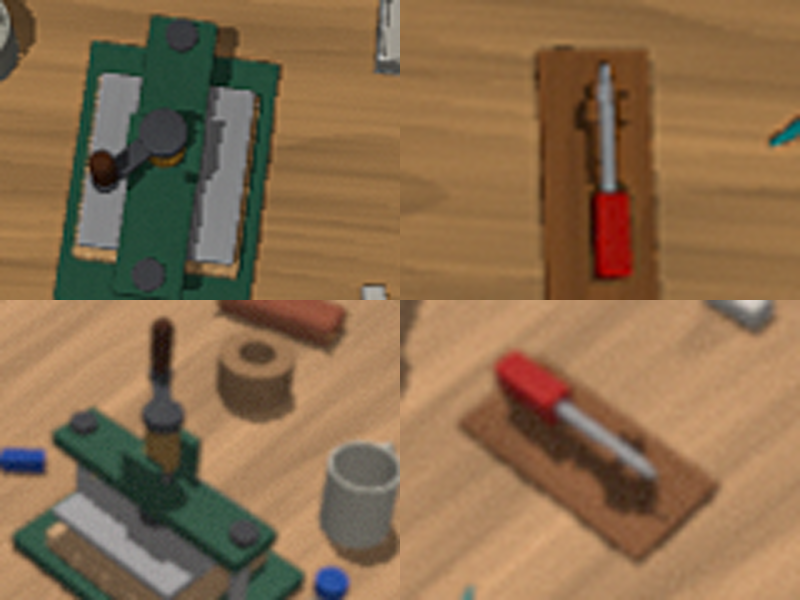

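The crops show the nuts at top pixels (269.9,166.1) and (259.7,237.2), the crank handle towards the press's −x/+y, and the pin pointing nearly along +x. Next I check which turn the screw is on by projecting both hypotheses.

```bash
python3 - <<'E'
from h import *
import pickle
S=pickle.load(open("scene.pkl","rb"));T=pickle.load(open("top.pkl","rb"))
n1=onz(T,269.6,165.9,.134);n2=onz(T,259.5,237.15,.134);c=(n1+n2)/2;yaw=np.arctan2(*(n1-n2)[1::-1]);print(c,yaw)
# scene nuts crop (83,422),(244,533)
s=lambda x,y:(255+x*.3,155+(y-300)*.3)
t=lambda x,y:(215+x*.3,155+y*.3)
m1=onz(S,*s(244,533),.134);m2=onz(S,*s(83,422),.134);print("scene",(m1+m2)/2,np.arctan2(*(m1-m2)[1::-1]))
print("disc tri",tri([ray(T,*t(165,133)),ray(S,*s(162,412))]),"handle top",tri([ray(T,*t(98,166)),ray(S,*s(162,324))]))
for th in (1.376,2.376):
  a=yaw+th*2*np.pi
  for nm,p in(("disc",[c[0],c[1],.19+.015*th]),("hfoot",[c[0]+.06*np.cos(a),c[1]+.06*np.sin(a),.192+.015*th]),("htop",[c[0]+.06*np.cos(a),c[1]+.06*np.sin(a),.248+.015*th])):
    u=proj(T,p);v=proj(S,p);print(th,nm,((u-[215,155])/.3).round(),((v-[255,155])/.3+[0,300]).round())
# pin: handle faces and tip
p=lambda x,y:(335+(x-400)*.2,210+y*.2)
q=lambda x,y:(170+(x-400)*.2,250+(y-300)*.2)
print("pin top: centre z.05",onz(T,*p(612,232),.05),"front",onz(T,*p(611,193),.05),"tip",onz(T,*p(604,66),.04))
print("scene handle",onz(S,*q(533,383),.042),"tip",onz(S,*q(655,474),.04))
E
```

```text
[0.58694052 0.04270992 0.134     ] -0.056574919513944985
scene [0.59311982 0.04461535 0.134     ] -0.05473496037555697
disc tri [0.58879526 0.04372049 0.21139971] handle top [0.54594664 0.09131764 0.26369552]
1.376 disc [164. 133.] [157. 413.]
1.376 hfoot [105. 176.] [155. 370.]
1.376 htop [101. 162.] [157. 323.]
2.376 disc [163. 129.] [157. 400.]
2.376 hfoot [104. 173.] [156. 357.]
2.376 htop [100. 157.] [158. 309.]
pin top: centre z.05 [ 0.46279195 -0.3028343   0.05      ] front [ 0.486102   -0.30141862  0.05      ] tip [ 0.56479967 -0.29643104  0.04      ]
scene handle [ 0.46441897 -0.29889695  0.042     ] tip [ 0.56857768 -0.2910882   0.04      ]
```

Emit:
drive_tool:
  rows: "0 0 -0.5 0 0 1 1;0 0 -0.5 0 0 1 1;0 0 -0.5 0 0 1 1;0 0 -0.5 0 0 1 1;0 0 -0.4 0 0 1 1;0 0 0 0 0 0.21 1;0.36 -0.9 0 0 0 0 1;0.36 -0.9 0 0 0 0 1;0.36 -0.9 0 0 0 0 1;0.36 -0.9 0 0 0 0 1;0.36 -0.9 0 0 0 0 1;0.36 -0.9 0 0 0 0 1"

```text
t: 1.1
tcp_pos: [0.3505, -0.4203, 0.4756]
orientation: [-3.14, 0.001, 0.002]
wrist_force: [-0.2, -0.2, 0.6]
grip_width: 0.996
grip_force: 0.0
```

Emit:
drive_tool:
  rows: "0.36 -0.9 0 0 0 0 1;0.36 -0.9 0 0 0 0 1;0.36 -0.9 0 0 0 0 1;0.36 -0.9 0 0 0 0 1;0.36 -0.9 0 0 0 0 1;0.36 -0.9 0 0 0 0 1;0.36 -0.9 0 0 0 0 1;0.36 -0.9 0 0 0 0 1;0.36 -0.9 0 0 0 0 1;0.36 -0.9 0 0 0 0 1;0.36 -0.9 0 0 0 0 1;0.36 -0.9 0 0 0 0 1"

```text
t: 2.1
tcp_pos: [0.4799, -0.0964, 0.4758]
orientation: [-3.141, 0.001, 0.002]
wrist_force: [0.2, 0.1, 0.5]
grip_width: 1.003
grip_force: 0.0
```

Emit:
drive_tool:
  rows: "0.32 -0.87 0 0 0 0 1;0.32 -0.87 0 0 0 0 1;0.32 -0.87 0 0 0 0 1;0.32 -0.87 0 0 0 0 1;0.32 -0.87 0 0 0 0 1;0.32 -0.87 0 0 0 0 1;0.33 -0.88 0 0 0 0 1;0 0 0 0 0 0 1"

```text
t: 2.77
tcp_pos: [0.5481, 0.0916, 0.4754]
orientation: [-3.137, 0.0, 0.01]
wrist_force: [0.7, 0.1, 0.7]
grip_width: 0.998
grip_force: 0.0
```

```bash
cat >> h.py <<'E'
def wrist(tag):
    o=env.get_obs(); c=cams.capture("wrist"); W=np.eye(4); W[:3,:3]=R.from_euler("xyz",o["orientation"]).as_matrix(); W[:3,3]=o["tcp_pos"]
    c["pose"]=W@np.array(c["tool_from_camera"]); c["tcp"]=np.array(o["tcp_pos"]); c["rpy"]=o["orientation"]
    import pickle; pickle.dump(c,open(tag+".pkl","wb")); cv2.imwrite(f"pics/{tag}.png",cv2.resize(c["img"],(784,588),interpolation=cv2.INTER_CUBIC)); return c
def wray(c,u,v):
    K=np.array(c["camera_matrix"]); x,y=(u-K[0,2])/K[0,0],(v-K[1,2])/K[1,1]; r=np.hypot(x,y)+1e-12
    d=np.array([x/r*np.sin(r),-y/r*np.sin(r),-np.cos(r)]); return c["pose"][:3,3],c["pose"][:3,:3]@d
def wproj(c,p):
    K=np.array(c["camera_matrix"]); q=c["pose"][:3,:3].T@(np.array(p)-c["pose"][:3,3]); q=np.array([q[0],-q[1],-q[2]])
    a=np.arctan2(np.hypot(q[0],q[1]),q[2]); h=np.hypot(q[0],q[1])+1e-12
    return np.array([K[0,2]+K[0,0]*a*q[0]/h,K[1,2]+K[1,1]*a*q[1]/h])
def wz(c,u,v,z):
    o,d=wray(c,u,v); return o+d*(z-o[2])/d[2]
E
python3 - <<'E'
from h import *
c=wrist("w1");print(c["tcp"],np.round(c["tool_from_camera"],3).tolist(),np.round(c["camera_matrix"],1).tolist())
for p in([.589,.0435,.2106],[.5473,.0866,.2686],[.5473,.0866,.2126],[.696,.0375,.134],[.482,.0495,.134]): print(p,(wproj(c,p)*1.4).round())
E
```

```text
[0.54806708 0.09162992 0.47542726] [[0.001, 0.96, 0.281, 0.072], [1.0, -0.0, -0.002, 0.001], [-0.001, 0.281, -0.96, 0.032], [0.0, 0.0, 0.0, 1.0]] [[325.2, 0.0, 276.2], [0.0, 325.2, 207.7], [0.0, 0.0, 1.0]]
[0.589, 0.0435, 0.2106] [480. 224.]
[0.5473, 0.0866, 0.2686] [398. 341.]
[0.5473, 0.0866, 0.2126] [396. 301.]
[0.696, 0.0375, 0.134] [469.  55.]
[0.482, 0.0495, 0.134] [442. 353.]
```

View pics/w1.png

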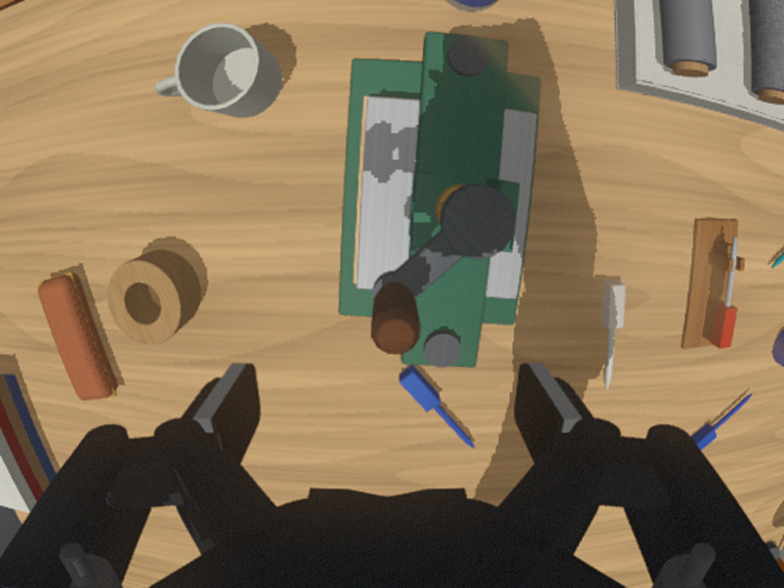

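The wrist view shows the handle top at (396,334), the crank disc at (478,220), and the nuts at (467,55) and (443,347). All are close to the predictions.

```bash
python3 - <<'E'
from h import *
import pickle
c=pickle.load(open("w1.pkl","rb"));f=lambda u,v,z:wz(c,u/1.4,v/1.4,z)
a=f(467,55,.134);b=f(443,347,.134);print("nuts",a,b,(a+b)/2,np.arctan2(*(a-b)[1::-1]),np.linalg.norm(a-b))
d=f(478,220,.2106);h=f(396,334,.2686);print("disc",d,"handle",h,np.linalg.norm((h-d)[:2]),np.arctan2(*(h-d)[1::-1]))
print("pin handle front-ish",f(728,306,.05),f(728,345,.05))
E
```

```text
nuts [0.6958977  0.03918553 0.134     ] [0.4866842  0.04922988 0.134     ] [0.59129095 0.04420771 0.134     ] -0.047973211754978554 0.20945447828354524
disc [0.59101152 0.04444999 0.2106    ] handle [0.55055565 0.08745655 0.2686    ] 0.05904440846231641 2.325643033406226
pin handle front-ish [ 0.49172791 -0.2939868   0.05      ] [ 0.44355274 -0.30947744  0.05      ]
```

Emit:
drive_tool:
  rows: "0.02 0.13 0.63 0 0 0 1;0 0 0.63 0 0 0 1;0 0 0.63 0 0 0 1;0 0 0.63 0 0 0 1;0 0 0 0 0 0 1;0 0 0 0 0 0 -1;0 0 0 0 0 0 -1;0 0 0 0 0 0 -1;0 0 0 0 0 0 -1;0 0 0 0 0 0 -1;0 0 0 0 0 0 -1;0 0 0 0 0 0 -1"
  grip_force: 40

```text
t: 3.82
tcp_pos: [0.5483, 0.0825, 0.4024]
orientation: [-3.139, -0.002, 0.001]
wrist_force: [-0.2, 3.8, 5.8]
grip_width: 0.245
grip_force: 39.5
```

```bash
cat > arc.py <<'E'
import numpy as np,sys
a0,deg,n=map(float,sys.argv[1:4]);n=int(n)
a=np.radians(a0-np.arange(n+1)*deg/n)
x,y=60*np.cos(a)/30,60*np.sin(a)/30
print(";".join(f"{x[i+1]-x[i]:.2f} {-(y[i+1]-y[i]):.2f} {15*deg/360/n/30:.3f} 0 0 0 -1" for i in range(n)))
E
python3 arc.py 135 180 12; python3 arc.py -45 180 12
```

```text
0.41 -0.32 0.021 0 0 0 -1;0.48 -0.20 0.021 0 0 0 -1;0.52 -0.07 0.021 0 0 0 -1;0.52 0.07 0.021 0 0 0 -1;0.48 0.20 0.021 0 0 0 -1;0.41 0.32 0.021 0 0 0 -1;0.32 0.41 0.021 0 0 0 -1;0.20 0.48 0.021 0 0 0 -1;0.07 0.52 0.021 0 0 0 -1;-0.07 0.52 0.021 0 0 0 -1;-0.20 0.48 0.021 0 0 0 -1;-0.32 0.41 0.021 0 0 0 -1
-0.41 0.32 0.021 0 0 0 -1;-0.48 0.20 0.021 0 0 0 -1;-0.52 0.07 0.021 0 0 0 -1;-0.52 -0.07 0.021 0 0 0 -1;-0.48 -0.20 0.021 0 0 0 -1;-0.41 -0.32 0.021 0 0 0 -1;-0.32 -0.41 0.021 0 0 0 -1;-0.20 -0.48 0.021 0 0 0 -1;-0.07 -0.52 0.021 0 0 0 -1;0.07 -0.52 0.021 0 0 0 -1;0.20 -0.48 0.021 0 0 0 -1;0.32 -0.41 0.021 0 0 0 -1
```

Emit:
drive_tool:
  rows: "0.41 -0.32 0.02 0 0 0 -1;0.48 -0.20 0.02 0 0 0 -1;0.52 -0.07 0.02 0 0 0 -1;0.52 0.07 0.02 0 0 0 -1;0.48 0.20 0.02 0 0 0 -1;0.41 0.32 0.02 0 0 0 -1;0 0 0 0 0 0 -1"

```text
t: 4.4
tcp_pos: [0.6369, 0.0838, 0.3987]
orientation: [-3.135, -0.013, 0.001]
wrist_force: [11.6, 7.3, -4.9]
grip_width: 0.246
grip_force: 39.8
```

Emit:
drive_tool:
  rows: "0.38 0.37 0.02 0 0 0 -1;0.22 0.46 0.02 0 0 0 -1;0.07 0.52 0.02 0 0 0 -1;-0.07 0.52 0.02 0 0 0 -1;-0.20 0.48 0.02 0 0 0 -1;-0.32 0.41 0.02 0 0 0 -1;0 0 0 0 0 0 -1"

```text
t: 4.98
tcp_pos: [0.6316, -0.0039, 0.3942]
orientation: [-3.141, 0.007, -0.003]
wrist_force: [-3.9, 2.2, 4.7]
grip_width: 0.246
grip_force: 40.8
```

Emit:
drive_tool:
  rows: "-0.41 0.32 0.02 0 0 0 -1;-0.48 0.20 0.02 0 0 0 -1;-0.52 0.07 0.02 0 0 0 -1;-0.52 -0.07 0.02 0 0 0 -1;-0.48 -0.20 0.02 0 0 0 -1;-0.41 -0.32 0.02 0 0 0 -1;0 0 0 0 0 0 -1"

```text
t: 5.57
tcp_pos: [0.55, 0.0028, 0.3909]
orientation: [-3.136, -0.006, 0.004]
wrist_force: [7.4, 9.5, -6.2]
grip_width: 0.243
grip_force: 40.3
```

Emit:
drive_tool:
  rows: "-0.32 -0.41 0.02 0 0 0 -1;-0.20 -0.48 0.02 0 0 0 -1;-0.07 -0.52 0.02 0 0 0 -1;0.07 -0.52 0.02 0 0 0 -1;0.20 -0.48 0.02 0 0 0 -1;0.32 -0.41 0.02 0 0 0 -1;0 0 0 0 0 0 -1"

```text
t: 6.15
tcp_pos: [0.5509, 0.0853, 0.3873]
orientation: [-3.14, -0.001, 0.003]
wrist_force: [-0.3, 4.7, 7.4]
grip_width: 0.239
grip_force: 41.9
```

Emit:
drive_tool:
  rows: "0.41 -0.32 0.02 0 0 0 -1;0.48 -0.20 0.02 0 0 0 -1;0.52 -0.07 0.02 0 0 0 -1;0.52 0.07 0.02 0 0 0 -1;0.48 0.20 0.02 0 0 0 -1;0.42 0.32 0.02 0 0 0 -1;0.34 0.41 0.02 0 0 0 -1;0.20 0.48 0.02 0 0 0 -1;0.07 0.52 0.02 0 0 0 -1;0 0.05 0.0 0 0 0 -1;0 0 0 0 0 0 -1;0 0 0 0 0 0 -1"

```text
t: 7.15
tcp_pos: [0.654, 0.0374, 0.3814]
orientation: [3.139, -0.002, -0.002]
wrist_force: [6.2, -2.4, -0.3]
grip_width: 0.243
grip_force: 40.9
```

```bash
python3 - <<'E'
from h import *
o=env.get_obs();print(o["tcp_pos"],o["orientation"])
c=wrist("w2")
T=cap("top");S=cap("scene")
f=lambda im,u,v,w,h:cv2.resize(im[v:v+h,u:u+w],(400,300),interpolation=cv2.INTER_CUBIC)
cv2.imwrite("pics/c2.png",np.vstack([cv2.resize(c["img"],(800,600))[0:300],np.hstack([f(T["img"],215,155,120,90),f(S["img"],265,165,100,75)])]))
E
```

```text
[0.65398418 0.03737248 0.38138492] [ 3.13911478e+00 -2.28146416e-03 -1.64025747e-03]
```

View pics/c2.png

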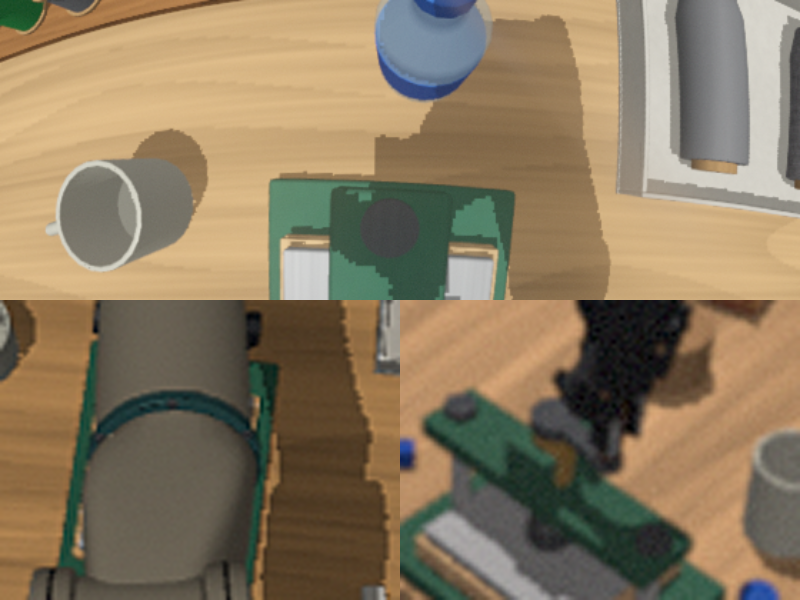

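Emit:
drive_tool:
  rows: "0 -0.07 0 0 0 0 -1;0 0 0 0 0 0 -1;0 0 0 0 0 0 1;0 0 0 0 0 0 1;0 0 0 0 0 0 1;0 0 0 0 0 0 1;0 0 -0.8 0 0 0 1;0 0 -0.8 0 0 0 1;0 0 -0.8 0 0 0 1;0 0 -0.8 0 0 0 1;0 0 0 0 0 0 1"

```text
t: 8.22
tcp_pos: [0.6544, 0.0416, 0.4827]
orientation: [-3.141, -0.008, 0.0]
wrist_force: [0.4, -0.4, 1.1]
grip_width: 1.002
grip_force: 0.0
```

Emit:
drive_tool:
  rows: "-0.7 0.8 0 0 0 0 1;-0.7 0.8 0 0 0 0 1;-0.7 0.8 0 0 0 0 1;-0.7 0.8 0 0 0 0 1;-0.7 0.8 0 0 0 0 1;-0.7 0.8 0 0 0 0 1;-0.7 0.8 0 0 0 0 1;0 0 0 0 0 0 1;0 0 0 0 0 0 1"

```text
t: 8.97
tcp_pos: [0.5052, -0.1282, 0.4772]
orientation: [3.141, 0.001, -0.004]
wrist_force: [0.0, 0.5, 0.7]
grip_width: 1.003
grip_force: 0.0
```

```bash
python3 - <<'E'
from h import *
c=wrist("w3");print(c["tcp"],c["rpy"])
for p in([.59,.0435,.19],[.65,.040,.248],[.697,.0375,.134],[.4835,.0493,.134],[.463,-.302,.05],[.563,-.298,.04]): print(p,(wproj(c,p)*1.4).round())
E
```

```text
[ 0.50522131 -0.12815855  0.47723745] [ 3.14140950e+00  1.00529699e-03 -3.65068195e-03]
[0.59, 0.0435, 0.19] [110. 158.]
[0.65, 0.04, 0.248] [58. 50.]
[0.697, 0.0375, 0.134] [159.  17.]
[0.4835, 0.0493, 0.134] [158. 295.]
[0.463, -0.302, 0.05] [567. 289.]
[0.563, -0.298, 0.04] [567. 182.]
```

View pics/w3.png

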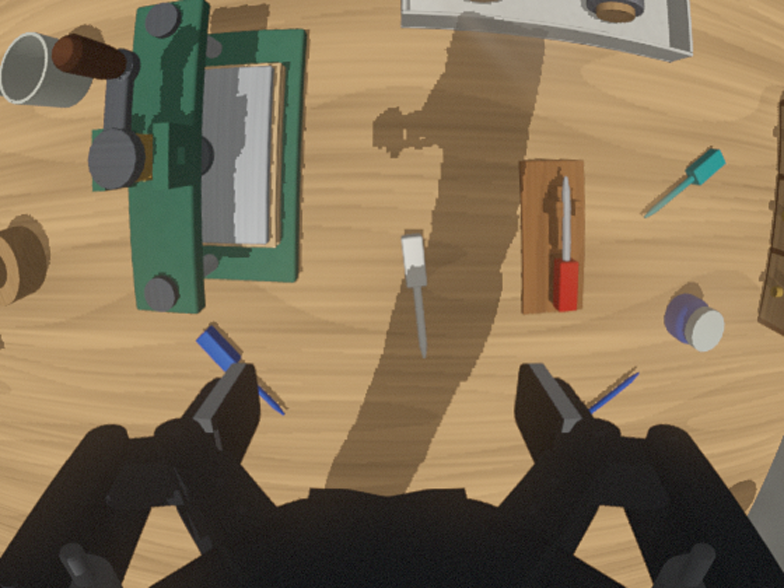

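The wrist view shows the lug hole at (181,156), the crank disc at (115,158), the handle top at (68,54) and the nuts at (162,20) and (161,293). The pin handle is centred at (566,285) with its tip at (566,178).

```bash
python3 - <<'E'
from h import *
import pickle
c=pickle.load(open("w3.pkl","rb"));f=lambda u,v,z:wz(c,u/1.4,v/1.4,z)
a=f(162,20,.134);b=f(161,293,.134);print("nuts",a,b,(a+b)/2,np.arctan2(*(a-b)[1::-1]),np.linalg.norm(a-b))
d=f(115,158,.19);h=f(68,54,.248);print("disc",d,"handle",h,np.linalg.norm((h-d)[:2]),np.arctan2(*(h-d)[1::-1]))
print("hole",f(181,156,.15))
hsv=cv2.cvtColor(c["img"],cv2.COLOR_BGR2HSV)
m=(((hsv[...,0]<6)|(hsv[...,0]>174))&(hsv[...,1]>170)&(hsv[...,2]>90)).astype(np.uint8)
k,l,s,ce=cv2.connectedComponentsWithStats(m)
i=1+np.argmax(s[1:,4]);print(s[i],ce[i])
print("pin c",wz(c,*ce[i],.048),"front",f(567,261,.05),"back",f(566,309,.05),"tip",f(566,179,.04))
E
```

```text
nuts [0.69429352 0.0351409  0.134     ] [0.4848677  0.04589544 0.134     ] [0.58958061 0.04051817 0.134     ] -0.05130740134362258 0.2097017706005028
disc [0.58953057 0.03989849 0.19      ] handle [0.6457178  0.03234017 0.248     ] 0.05669331991163183 -0.13371742863239708
hole [0.58725684 0.01072909 0.15      ]
[396 187  17  35 515] [404.21747573 204.38640777]
pin c [ 0.46486155 -0.30111064  0.048     ] front [ 0.48994353 -0.29884405  0.05      ] back [ 0.44244325 -0.30306399  0.05      ] tip [ 0.56609151 -0.29647315  0.04      ]
```

Emit:
drive_tool:
  rows: "-0.25 0.97 0 0 0 0 1;-0.25 0.97 0 0 0 0 1;-0.25 0.97 0 0 0 0 1;-0.25 0.97 0.4 0 0 0 1;-0.25 0.96 0.6 0 0 0 1;-0.28 0.96 0.9 0 0 -0.6 1;0 0 0.9 0 0 0 1;0 0 0.9 0 0 0 1;0 0 0.9 0 0 0 1;0 0 0.9 0 0 0 1;0 0 0.9 0 0 0 1;0 0 0 0 0 0 1"

```text
t: 10.02
tcp_pos: [0.4603, -0.2982, 0.2803]
orientation: [-3.135, 0.007, 0.055]
wrist_force: [-1.4, 0.3, 1.9]
grip_width: 1.001
grip_force: 0.0
```

```bash
python3 - <<'E'
from h import *
c=wrist("w4");print(c["tcp"],c["rpy"])
hsv=cv2.cvtColor(c["img"],cv2.COLOR_BGR2HSV)
m=(((hsv[...,0]<6)|(hsv[...,0]>174))&(hsv[...,1]>170)&(hsv[...,2]>90)).astype(np.uint8)
k,l,s,ce=cv2.connectedComponentsWithStats(m)
i=1+np.argmax(s[1:,4]);P=np.argwhere(l==i)[:,::-1]
print(s[i],ce[i]); top=P[P[:,1]<=s[i,1]+2].mean(0);bot=P[P[:,1]>=s[i,1]+s[i,3]-3].mean(0)
print("front",wz(c,*top,.05),"low edge",wz(c,*bot,.05),wz(c,*ce[i],.05))
E
```

```text
[ 0.46033645 -0.29821555  0.28034673] [-3.13527293  0.00716765  0.05514871]
[ 269  177   32   77 2187] [284.63694559 215.79286694]
front [ 0.49212367 -0.30211583  0.05      ] low edge [ 0.44244501 -0.30455295  0.05      ] [ 0.46775721 -0.30308723  0.05      ]
```

View pics/w4.png

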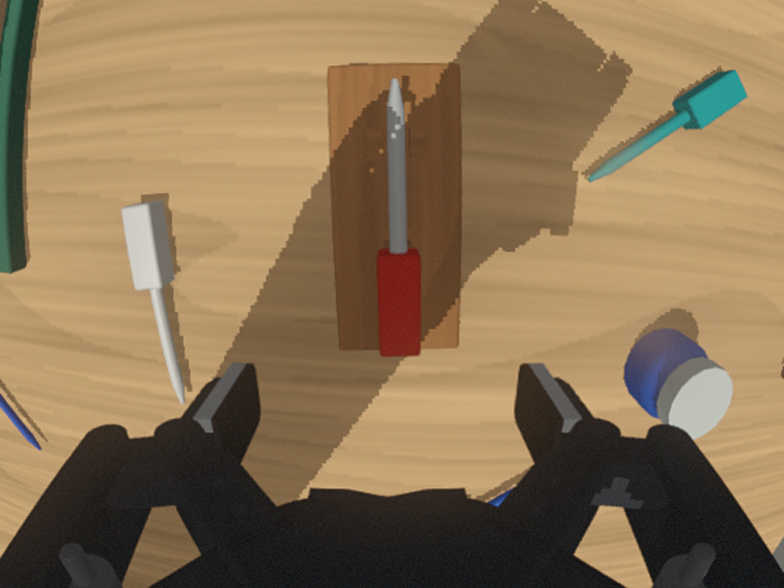

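The pin handle lies at (399,302) between the fingers, upright in view, with its tip at (396,82).

Emit:
drive_tool:
  rows: "0 0 0.7 0 0 0 1;0 0 0.7 0 0 0 1;0 0 0.7 0 0 0 1;0 0 0.6 0 0 0 1;0 0 0 0 0 0 1;0 0 0 0 0 0 1"

```text
t: 10.57
tcp_pos: [0.4617, -0.3004, 0.2051]
orientation: [-3.142, -0.001, 0.053]
wrist_force: [0.1, -1.1, 1.0]
grip_width: 0.999
grip_force: 0.0
```

Emit:
drive_tool:
  rows: "0 0.1 0.3 0 0 0 1;0 0 0 0 0 0 1;0 0 0 0 0 0 -1;0 0 0 0 0 0 -1;0 0 0 0 0 0 -1;0 0 0 0 0 0 -1;0 0 0 0 0 0 -1;0 0 0 0 0 0 -1;0 0 0 0 0 0 -1;0 0 0 0 0 0 -1"
  grip_force: 80

```text
t: 11.4
tcp_pos: [0.461, -0.3037, 0.1958]
orientation: [3.141, -0.0, 0.053]
wrist_force: [-0.9, 0.8, 6.1]
grip_width: 0.218
grip_force: 78.2
```

Emit:
drive_tool:
  rows: "0 0 -0.3 0 0 0 -1;0 0 -0.5 0 0 0 -1;0 0 -0.7 0 0 0 -1;0 0 -0.9 0 0 0 -1;0 0 -0.9 0 0 0 -1;0 0 -0.9 0 0 0 -1;0 0 -0.9 0 0 0 -1;0 0 0 0 0 0 -1;0 0 0 0 0 0 -1"

```text
t: 12.15
tcp_pos: [0.4611, -0.3039, 0.35]
orientation: [3.14, -0.003, 0.052]
wrist_force: [-0.7, 0.3, -0.7]
grip_width: 0.219
grip_force: 77.9
```

```bash
python3 - <<'E'
from h import *
c=wrist("w5");print(c["tcp"],c["rpy"])
T=cap("top");S=cap("scene")
f=lambda im,u,v,w,h:cv2.resize(im[v:v+h,u:u+w],(400,300),interpolation=cv2.INTER_CUBIC)
cv2.imwrite("pics/c5.png",np.vstack([cv2.resize(c["img"],(800,600))[80:380],np.hstack([f(T["img"],335,190,80,60),f(S["img"],160,210,100,75)])]))
E
```

```text
[ 0.46108756 -0.30391535  0.35004639] [ 3.13964162e+00 -2.94884923e-03  5.22533401e-02]
```

View pics/c5.png

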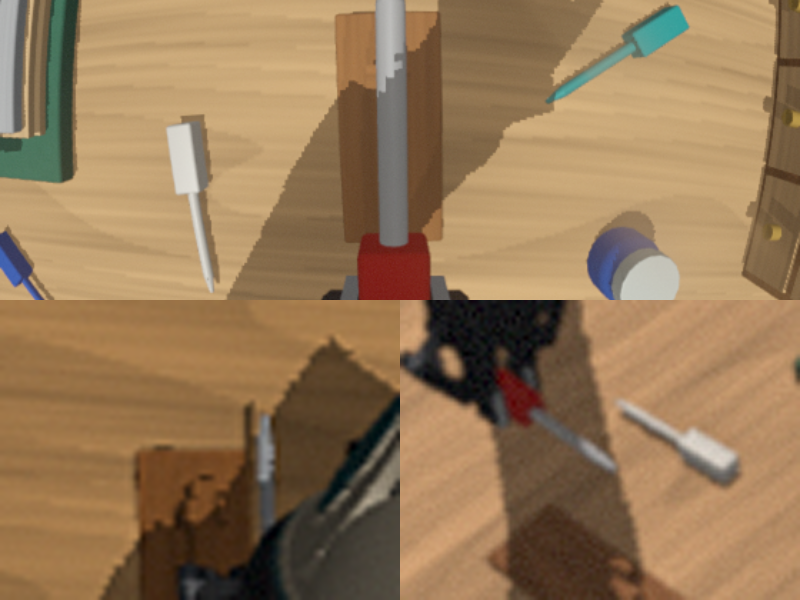

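Emit:
drive_tool:
  rows: "0 0 0 0 0 -1 -1;0 0 0 0 0 -1 -1;0 0 0 0 0 -1 -1;0 0 0 0 0 -1 -1;0 0 0 0 0 -1 -1;0 0 0 0 0 -1 -1;0 0 0 0 0 -1 -1;0 0 0 0 0 -1 -1;0 0 0 0 0 -1 -1;0 0 0 0 0 -1 -1;0 0 0 0 0 -1 -1;0 0 0 0 0 -1 -1"

```text
t: 13.3
tcp_pos: [0.4604, -0.3035, 0.3468]
orientation: [-3.138, -0.001, 1.104]
wrist_force: [-1.1, 0.2, -0.9]
grip_width: 0.221
grip_force: 77.8
```

Emit:
drive_tool:
  rows: "0 0 0 0 0 -1 -1;0 0 0 0 0 -1 -1;0 0 0 0 0 -1 -1;0 0 0 0 0 -1 -1;0 0 0 0 0 -0.8 -1;0 0 0 0 0 0 -1;0 0.6 0.1 0 0 0 -1;0 0.6 0.3 0 0 0 -1;0 0.6 0.4 0 0 0 -1;0 0.6 0.4 0 0 0 -1;0 0.6 0.25 0 0 0 -1;0 0.6 0 0 0 0 -1"

```text
t: 14.3
tcp_pos: [0.5685, -0.3089, 0.3014]
orientation: [-3.136, -0.002, 1.517]
wrist_force: [0.0, -0.0, -1.2]
grip_width: 0.221
grip_force: 78.0
```

Emit:
drive_tool:
  rows: "0.7 0.07 0 0 0 0 -1;0.7 0 0 0 0 0 -1;0.7 0 0 0 0 0 -1;0.7 0 0 0 0 0 -1;0.7 0 0 0 0 0 -1;0.7 0 0 0 0 0 -1;0.7 0 0 0 0 0 -1;0.7 0 0 0 0 0 -1;0.5 0 0 0 0 0 -1;0 0 0 0 0 0 -1;0 0 0 0 0 0 -1;0 0 0 0 0 0 -1"

```text
t: 15.3
tcp_pos: [0.5801, -0.1279, 0.3042]
orientation: [-3.14, 0.001, 1.517]
wrist_force: [-0.4, -0.7, -0.7]
grip_width: 0.22
grip_force: 78.1
```

```bash
python3 - <<'E'
from h import *
import pickle
c=wrist("w6");print(c["tcp"],c["rpy"])
S=cap("scene");pickle.dump(S,open("s6.pkl","wb"))
for p in([.5883,.0105,.15],[.590,.0425,.19],[.697,.037,.134],[.483,.048,.134],[.5865,-.017,.15]): print(p,wproj(c,p).round(1),proj(S,p).round(1))
a=cv2.resize(c["img"][40:280,120:440],(800,600),interpolation=cv2.INTER_CUBIC)
a[:225,:300]=cv2.resize(S["img"][165:240,255:355],(300,225),interpolation=cv2.INTER_CUBIC)
cv2.imwrite("pics/c6.png",a)
E
```

```text
[ 0.5801107  -0.12791635  0.30415536] [-3.14029534e+00  1.02803018e-03  1.51662110e+00]
[0.5883, 0.0105, 0.15] [276.1 -51.6] [294.9 208.6]
[0.59, 0.0425, 0.19] [ 275.9 -173.6] [302.4 194.4]
[0.697, 0.037, 0.134] [483.9 -55. ] [327.1 224.8]
[0.483, 0.048, 0.134] [ 68.7 -54.1] [278.6 191.5]
[0.5865, -0.017, 0.15] [275.2   9.6] [288.6 212.9]
```

View pics/c6.png

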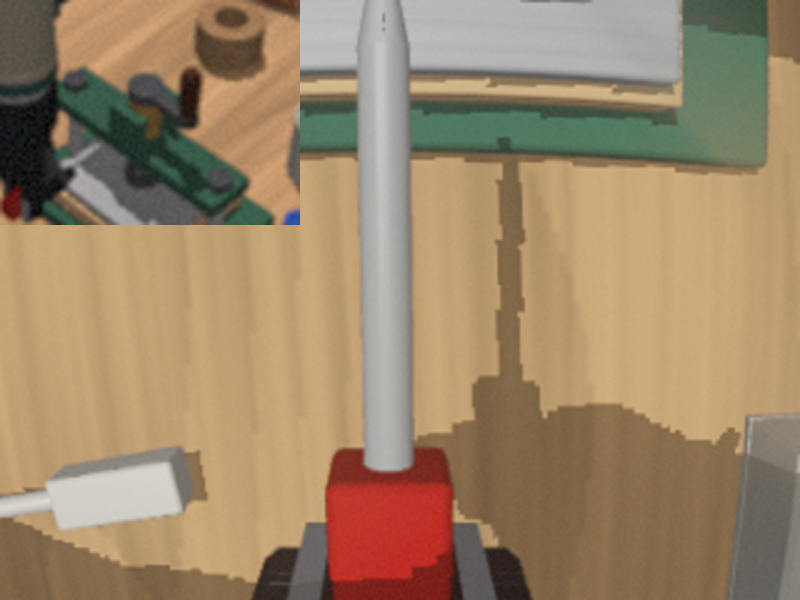

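Pin held straight: shank root at crop (388,465), tip at (383,0), and the scene inset shows the tip short of the near lug.

```bash
python3 - <<'E'
from h import *
import pickle
c=pickle.load(open("w6.pkl","rb"));f=lambda x,y,z:wz(c,120+x*.4,40+y*.4,z)
z=c["tcp"][2]-.1558
r=f(388,467,z-.004);t=f(383,60,z);t2=f(382,0,z);print("root",r,"mid",t,"tip",t2,"yaw",np.arctan2(*(t2-r)[1::-1]))
# yaw reference in this picture: press base near edge is not needed; print tool line
g=c["img"]; 
# shank centreline by brightness edges per row
gray=cv2.cvtColor(g,cv2.COLOR_BGR2GRAY).astype(int)
hsv=cv2.cvtColor(g,cv2.COLOR_BGR2HSV)
for v in (60,80,100,130,160,190,215):
    m=np.where(hsv[v,250:300,1]<45)[0]+250
    if len(m): p=wz(c,m.mean(),v,z);print(v,m.min(),m.max(),p.round(4))
E
```

```text
root [ 0.58179334 -0.1035999   0.14435536] mid [ 0.58459094 -0.03835934  0.14835536] tip [ 0.58494553 -0.02888703  0.14835536] yaw 1.5286307110219555
60 250 299 [ 0.5852 -0.0368  0.1484]
80 262 284 [ 0.5842 -0.0445  0.1484]
100 262 284 [ 0.5838 -0.0522  0.1484]
130 264 283 [ 0.5833 -0.0636  0.1484]
160 265 283 [ 0.5829 -0.0751  0.1484]
190 265 284 [ 0.5824 -0.0869  0.1484]
215 266 284 [ 0.5821 -0.0972  0.1484]
```

Emit:
drive_tool:
  rows: "0 0.02 -0.05 0 0 0.12 -1;0.3 0 0 0 0 0 -1;0.3 0 0 0 0 0 -1;0.3 0 0 0 0 0 -1;0.2 0 0 0 0 0 -1;0.2 0 0 0 0 0 -1;0 0 0 0 0 0 -1;0 0 0 0 0 0 -1"

```text
t: 16.07
tcp_pos: [0.5835, -0.0872, 0.3063]
orientation: [-3.142, 0.0, 1.509]
wrist_force: [0.4, 0.2, -1.2]
grip_width: 0.219
grip_force: 78.2
```

Emit:
drive_tool:
  rows: "0.2 0 0 0 0 0 -1;0.2 0 0 0 0 0 -1;0.2 0 0 0 0 0 -1;0 0 0 0 0 0 -1"

```text
t: 16.4
tcp_pos: [0.5847, -0.0679, 0.3064]
orientation: [3.141, -0.001, 1.51]
wrist_force: [0.8, 0.9, -1.3]
grip_width: 0.219
grip_force: 78.2
```

Emit:
drive_tool:
  rows: "0.2 0 0 0 0 0 -1;0.2 0 0 0 0 0 -1;0.2 0 0 0 0 0 -1;0 0 0 0 0 0 -1"

```text
t: 16.73
tcp_pos: [0.5858, -0.0498, 0.3064]
orientation: [3.141, -0.001, 1.51]
wrist_force: [0.8, -0.1, -0.7]
grip_width: 0.217
grip_force: 78.2
```

Emit:
drive_tool:
  rows: "0.2 0 0 0 0 0 -1;0.2 0 0 0 0 0 -1;0 0 0 0 0 0 -1;0 0 0 0 0 0 -1"

```text
t: 17.07
tcp_pos: [0.5865, -0.0393, 0.3064]
orientation: [3.142, -0.0, 1.509]
wrist_force: [0.6, 0.1, -1.9]
grip_width: 0.22
grip_force: 78.2
```

Emit:
drive_tool:
  rows: "0.2 0 0 0 0 0 -1;0.2 0 0 0 0 0 -1;0.1 0 0 0 0 0 -1;0 0 0 0 0 0 -1"

```text
t: 17.4
tcp_pos: [0.5875, -0.0235, 0.3064]
orientation: [3.141, -0.001, 1.51]
wrist_force: [0.2, 0.2, -0.4]
grip_width: 0.224
grip_force: 78.2
```

Emit:
drive_tool:
  rows: "0.05 0 0 0 0 0 -1;0.05 0 0 0 0 0 -1;0 0 0 0 0 0 -1;0 0 0 0 0 0 -1"

```text
t: 17.73
tcp_pos: [0.5876, -0.022, 0.3063]
orientation: [-3.142, 0.0, 1.508]
wrist_force: [0.2, 0.5, -1.3]
grip_width: 0.221
grip_force: 78.2
```

Emit:
drive_tool:
  rows: "0.07 0 0 0 0 0 -1;0 0 0 0 0 0 -1;0.07 0 0 0 0 0 -1;0 0 0 0 0 0 -1"

```text
t: 18.07
tcp_pos: [0.5879, -0.0173, 0.3064]
orientation: [3.141, -0.0, 1.508]
wrist_force: [-0.2, 0.1, -1.1]
grip_width: 0.222
grip_force: 78.2
```

Emit:
drive_tool:
  rows: "0.05 0 0 0 0 0 -1;0 0 0 0 0 0 -1;0 0 0 0 0 0 -1"

```text
t: 18.32
tcp_pos: [0.5879, -0.0161, 0.3063]
orientation: [3.142, -0.0, 1.508]
wrist_force: [-0.6, -0.3, -0.8]
grip_width: 0.22
grip_force: 78.2
```

Emit:
drive_tool:
  rows: "0.07 0 0 0 0 0 -1;0 0 0 0 0 0 -1;0 0 0 0 0 0 -1"

```text
t: 18.57
tcp_pos: [0.588, -0.0143, 0.3063]
orientation: [-3.141, 0.0, 1.508]
wrist_force: [0.5, -0.5, -1.4]
grip_width: 0.222
grip_force: 78.1
```

Emit:
drive_tool:
  rows: "0.07 0 0 0 0 0 -1;0 0 0 0 0 0 -1;0 0 0 0 0 0 -1"

```text
t: 18.82
tcp_pos: [0.5881, -0.0138, 0.3063]
orientation: [-3.141, 0.003, 1.507]
wrist_force: [-0.3, -5.9, 0.3]
grip_width: 0.222
grip_force: 78.3
```

Emit:
drive_tool:
  rows: "0 0 0 0 0 0 0.1;0 0 0 0 0 0 0.1;0 0 0 0 0 0 0.1;0 0 0 0 0 0 0.1;0 0 -0.4 0 0 0 0.1;0 0 -0.7 0 0 0 0.1;0 0 -0.9 0 0 0 0.1;0 0 -0.9 0 0 0 0.1;-0.4 0 -0.9 0 0 0 0.1;-0.9 0 -0.5 0 0 0 0.1;-0.9 0 0 0 0 0 0.1;-0.9 0 0 0 0 0 0.1"

```text
t: 19.82
tcp_pos: [0.5825, -0.1052, 0.4381]
orientation: [3.137, 0.0, 1.51]
wrist_force: [0.4, -0.0, -0.4]
grip_width: 0.547
grip_force: 0.0
```

Emit:
drive_tool:
  rows: "-0.9 0 0 0 0 0 0.1;-0.9 0 0 0 0 0 0.1;-0.5 0 0 0 0 0 0.1;0 0 0 0 0 0 0.1;0 0 0 0 0 0 0.1"

```text
t: 20.23
tcp_pos: [0.5779, -0.1741, 0.436]
orientation: [3.141, -0.001, 1.506]
wrist_force: [-0.1, 0.3, 0.2]
grip_width: 0.548
grip_force: 0.0
```

```bash
python3 - <<'E'
from h import *
c=wrist("w7");S=cap("scene");T=cap("top")
f=lambda im,u,v,w,h:cv2.resize(im[v:v+h,u:u+w],(400,300),interpolation=cv2.INTER_CUBIC)
cv2.imwrite("pics/c7.png",np.vstack([cv2.resize(c["img"],(800,600))[0:300],np.hstack([f(T["img"],215,155,120,90),f(S["img"],255,165,100,75)])]))
print(c["tcp"],env.get_obs()["qvel"].round(3))
K=.8*0+800/560
for p in([.5883,.0105,.15],[.5883,.0105,.16],[.5855,-.0395,.16],[.59,.0425,.19],[.65,.04,.248]): print(p,(wproj(c,p)*K).round())
E
```

```text
[ 0.57785972 -0.17408032  0.43598373] [-0.004  0.002  0.002  0.002  0.005  0.     0.002]
[0.5883, 0.0105, 0.15] [390. -33.]
[0.5883, 0.0105, 0.16] [390. -40.]
[0.5855, -0.0395, 0.16] [391.  44.]
[0.59, 0.0425, 0.19] [ 389. -115.]
[0.65, 0.04, 0.248] [ 540. -175.]
```

View pics/c7.png

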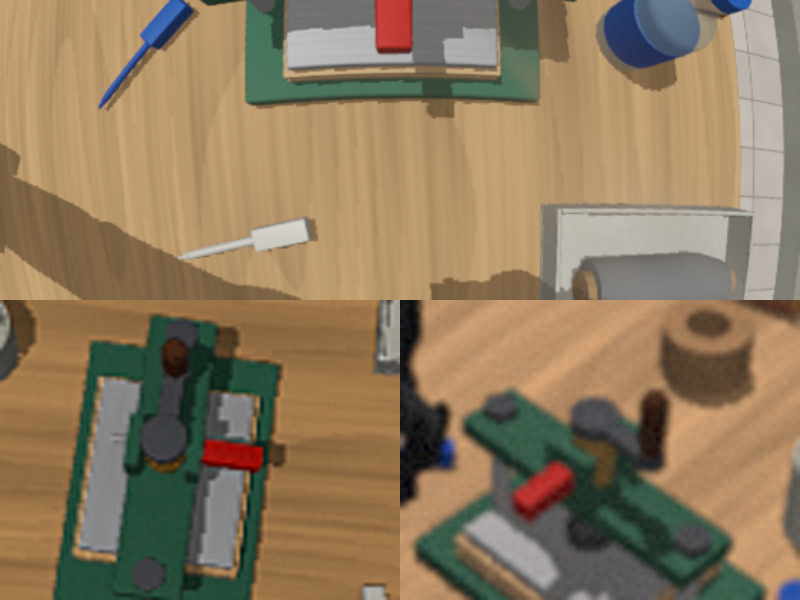

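The pin sits home. In the top view (lower left) its red handle touches the near lug, and the crank lies along +x. The gripper is clear.

```bash
python3 -c "
from plant import hand_in
print(hand_in())"
```

```text
the job is handed in; nothing more can be done
None
```

I wound the press down about 1.4 turns to line up the holes, slid the red pin in until its handle met the lug, released it, and handed the job in at about 20 s; no verdict was returned.

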